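Lock the handle collar and hold the blank tray up off the straightening block

ROBOT

A 6-joint arm with a two-finger parallel gripper is mounted at the origin on the work surface. World frame = base frame: x ahead of the robot, y to its left, z up, the work surface at z = 0. Lengths are in m, angles in rad, forces in N, time in s.
With the tool pointing down it reaches from about 0.3 to 0.875 m from the base axis. Payload 6.4 kg.
Tool frame: the origin (TCP) lies between the finger pads; the fingertips stand 19 mm ahead of it and the grasp point (between the pads) is the TCP (ctrl.tips_ahead is the z of the fingertips in the tool frame, in m); z points along the fingers, y is the line along which they close (so a half turn about z gives the same grasp; the last joint's range is limited). The gripper opens to 85 mm and grips with 20 to 120 N. Pads are 22 mm wide; open, the fingers measure 114 mm over their backs; the gripper's body (76 mm by 85 mm) begins 54 mm behind the grasp point. The pads swing forward as they close: fully open they stand 13 mm farther back than shut.
Start: joints at [-1.345, 0.181, 1.607, -0, 1.354, -0.206], TCP at [0.241, -0.522, 0.25] pointing down, gripper open.
Joint ranges: [-2.99, 2.99], [-0.89, 2.07], [0.3, 2.58], [-1.14, 4.28], [0, 2.63], [-3.12, 3.12]. Speed limits (rad/s): [2.57, 2.57, 3.01, 3.14, 3.14, 3.14].

INTERFACE

Orientations are given as a unit quaternion [w, x, y, z].
In Python, from bench import readout, vision, ctrl gives the robot as it stands.
- The arm moves only by the tool play_rows, never from a script. Its arguments are lists of equal length, an entry for each row: "xyz": the shift along the tool's x, y, z in mm, a list of three; "rot": the turn, a rotation vector about the tool's x, y, z in rad, a list of three; "grip": the opening, from 0 (shut) to 1 (fully open). In form: {"xyz": [[x, y, z], ...], "rot": [[rx, ry, rz], ...], "grip": [grip, ...]}. A call has exactly 10 rows; each row is the pose to reach, as a shift and turn from the pose commanded when the call began, along the tool's axes at that moment; what a row does not reach only later rows make up. A row lasts 1/8 s, in which the tool goes at most 62.5 mm and 10.7 degrees, less where a joint would pass 70% of its speed; a pose out of reach is approached as far as the arm can. A call with a gripper value outside its range is refused whole. The fingers move at their own pace and stop on an object; the grip force is fixed at half the most. Time passes only in rows, so rows that repeat a pose let the fingers close, or fill a call up. It gives the time, the measured TCP pose, the force, the opening and the grip force at its end, in the units of the state.
- readout.get_obs(): the state, without advancing time (a new reading comes with each control period).
- vision.camera(name): name is "scene" or "top" or "wrist"; returns a dict with "color" (400x640x3 uint8, red, green, blue), "depth" (400x640 float32, m along the optical axis (not along the pixel's ray), 0 where there is no reading), "camera_matrix" (3x3 intrinsics, pixels), "extrinsics" (4x4, takes a point from camera to world coordinates); the wrist camera has in their place "hand_eye" (4x4, takes a point from camera to tool coordinates, whose origin is the TCP and whose axes are the flange's). Camera axes: x right, y down, z forward; pixel columns grow to the right and rows downward; lengths in m; the calibration is good to about 2 mm. The wrist camera is an equidistant fisheye: a pixel r from the principal point sees the ray r / f radians off the axis. A picture is of the moment at which its call begins: read the wrist's pose just before it.
- ctrl.hand_in(): hands the job in; it is judged then, once.
The state is a dict: "time_s": time; "q": joint angles; "dq": joint speeds; "joint_efforts": joint torques, N m; "eef_pos": TCP position; "eef_rot": TCP orientation; "wrist_force": force on the tool from outside, world axes, zero at the start; "torque": the same for the moment, N m; "opening": opening from 0.0 (shut) to 1.0 (fully open); "grasp_force": force on a finger pad.
Only numpy, scipy, OpenCV 4.12 (cv2) and the standard library are available. Lean on these libraries where they do the work, as an engineer would, in place of code of your own. Each camera call takes 0.05 s, during which the arm holds its last target. There are 200 camera calls.

TASK

The tray of knife blanks is standing on my straightening block: turn the knurled collar at the foot of the tray's T-handle clockwise until its tab stands over the locked mark (the ridge on the tray floor), so the handle cannot come out. Only then take the T-handle, lift the tray straight up and hold it still and level about 12 cm above the block so that I can wipe underneath; finish while still holding it up, with the blanks in the tray. Do not tip the tray on the way and leave everything else on the bench where it is.

Things in the scene. Friction and masses are not known exactly. Their poses are not given: they have to be found in the camera images.
- block: steel straightening block, fixed to the bench, 170 (x) x 280 (y) x 60 tall; origin at the centre of its underside, on the bench
- tray: open plywood tray, loose on the block: 150 (own x) x 240 (own y), walls 6 thick and 26 tall overall, floor 8 thick; about 0.5 to 0.7 kg with handle and collar, plus 0.2 kg of blanks. Origin at the centre of its underside, z up. An upright post with a T-bar on top stands on its centre; the lock collar surrounds the post below the bar
- handle: the T-handle, fixed in the tray's centre and turning with the tray: a post 14 across carrying a cross bar 16 (tray x) x 44 (tray y) x 20 tall, its underside 70 and its top 90 above the tray's underside. Grip the bar across its 16 mm width. Origin of this body on the post axis, 16 above the tray's underside; axes as the tray's
- collar (a joint): turn of the knurled lock collar about the post axis, rad: 0 = tab over the mark, negative = unlocked (starts -1.35 to -0.6), grows clockwise from above; light friction (0.06 N m), stays where left, stop at 0.08. Ring 60 across, 32 to 54 above the tray's underside, coaxial with the post; can be gripped across its diameter from above, the T-bar between the fingers
- locked_mark (a point): the locked mark: middle of a metal ridge on the tray floor, 6 wide, 8 tall, running out from 34 to 70 from the centre along the tray's own -y; this point is on its top, 52 from the post axis, 16 above the tray's underside
- collar_tab (a point): outer end of the collar's pointer tab (10 wide, 6 tall, reaching from 28 to 52 from the axis), 50 above the tray's underside. Seen from above, in the tray's frame, it lies at the angle -pi/2 - (joint value), counted anticlockwise from the tray's x
- wide_blank: steel knife blank lying loose in the tray, on the +x side, along the tray's y, 32 x 185 x 4; origin under the middle of its blade
- narrow_blank: steel knife blank lying loose in the tray, on the -x side, along the tray's y, 22 x 170 x 4; origin under the middle of its blade
- hammer: bystander: a hammer with a wooden handle lying on the bench left of the block
- flat_file: bystander: a flat file with a wooden handle, 260 x 24 x 20, lying on the bench right of the block
- oil_tin: bystander: a grey round tin, 56 across, 85 tall, on the bench behind the block
- tape_roll: bystander: a roll of paper tape lying flat, 80 across, 24 tall, behind the block
- whetstone: bystander: a brown whetstone, 60 x 180 x 25, in front of the block (robot side)
- steel_square: bystander: a small steel gauge block, 30 x 50 x 40 tall, to the right of the block
Things that resemble listed ones, but are neither listed nor needed, are in the scene too. What is shaped like the narrow_blank but black, brown or orange is not meant.

How it is judged:
On the way, in this order (a step that is already met when the one before it is completed fails the run):
1. the collar's tab is at the locked mark while the tray still stands on the block (value of joint collar above -0.16 rad and z of tray in the frame of block below 0.07 m), for 0.2 s.
2. the tray is lifted clear of the block (value of joint collar above -0.16 rad and z of tray in the frame of block above 0.14 m and contact force between tray and block below 0.1 N), for 0.2 s.
At the end, for the whole second after the job is handed in: Fingers hold the tray by its T-handle 8 to 18 cm clear above the block, within 10 cm of straight over its centre, tilt under 0.09 rad, still (under 2 cm/s, 0.12 rad/s), off the block; collar within 0.16 rad of the mark; both blanks in the tray; bystanders within 3 cm (all of step 2 and z of tray in the frame of block below 0.24 m and horizontal distance between tray and block below 0.1 m and angle between tray's own z axis and vertical below 0.09 rad and linear speed of tray below 0.02 m/s and angular speed of tray below 0.12 rad/s and contact force between the fingers and handle above 2 N and x of wide_blank in the frame of tray between -0.07 and 0.07 m and y of wide_blank in the frame of tray between -0.1 and 0.1 m and z of wide_blank in the frame of tray between 0.003 and 0.03 m and x of narrow_blank in the frame of tray between -0.07 and 0.07 m and y of narrow_blank in the frame of tray between -0.1 and 0.1 m and z of narrow_blank in the frame of tray between 0.003 and 0.03 m); the arm keeps its last pose, push and grip.
It fails at once if the tray is raised more than 1.5 cm while the collar is not locked (z of tray in the frame of block above 0.075 m and value of joint collar below -0.2 rad).
It fails at once if the tray is tipped more than 0.3 rad (angle between tray's own z axis and vertical above 0.3 rad).
It fails at once if a bystander is moved more than 3 cm (distance of any of hammer, flat_file, oil_tin, tape_roll, whetstone, steel_square from where it was at the start of the episode above 0.03 m).
It also fails if it takes over 42 s, if anything falls off the work surface, if the arm or the gripper's body presses on something with over 40 N, if the wrist force passes 120 N, or if a joint passes its speed limit or range.

## Working session

There is one attempt and no reset: what is moved stays moved. The work goes in short steps, Python scripts to look and compute and a tool call to move; the robot and the scene stay as the last step left them, time stands still between calls to the robot, and variables do not carry over. Pictures are saved under pics/ and viewed, at most 10 in all, crops included, and the job is handed in when it is done.

Besides the shell and the picture viewer there is one more tool, called after "Call:" by a JSON object that holds its "op" and its "data". play_rows: Moves the arm, as the interface text tells. Its arguments: {"type":"object","properties":{"xyz":{"type":"array","items":{"type":"array","items":{"type":"number"}}},"rot":{"type":"array","items":{"type":"array","items":{"type":"number"}}},"grip":{"type":"array","items":{"type":"number"}}},"required":["xyz","rot","grip"]}

```bash
mkdir -p pics
cat > h.py <<'E'
import numpy as np, cv2
from scipy.spatial.transform import Rotation as R
from bench import readout, vision, ctrl
def save(c,n): cv2.imwrite('pics/'+n,c['color'][:,:,::-1])
def cloud(c):
    K=c['camera_matrix'];d=c['depth'];v,u=np.mgrid[:400,:640]
    p=np.stack([(u-K[0,2])/K[0,0]*d,(v-K[1,2])/K[1,1]*d,d],-1)
    E=c['extrinsics'];return p@E[:3,:3].T+E[:3,3]
E
python3 - <<'E'
from h import *
o=readout.get_obs();print(o['eef_pos'],o['eef_rot'],o['opening'])
c=vision.camera('top');save(c,'top.png');print(c['extrinsics'],c['camera_matrix'])
p=cloud(c);np.save('top.npy',p)
z=p[...,2];ok=c['depth']>0
for lo,hi in [(.055,.063),(.075,.09),(.1,.116),(.14,.155)]:
    m=ok&(z>lo)&(z<hi);q=p[m];n,l,s,ce=cv2.connectedComponentsWithStats(m.astype(np.uint8))
    for i in range(1,n):
        if s[i,4]>25: print(lo,s[i],p[l==i].mean(0).round(3),cv2.minAreaRect(p[l==i][:,:2].astype(np.float32)))
E
```

```text
[ 0.24052758 -0.52173114  0.2493952 ] [-8.54523027e-04  9.76791241e-01  2.14191832e-01 -1.13004456e-05] 1.0043995367794605
[[-0.01523371 -0.99507267  0.09797095  0.38268788]
 [-0.99938096  0.01826033  0.03007088 -0.02754218]
 [-0.0317117  -0.09745221 -0.99473486  1.20143027]
 [ 0.          0.          0.          1.        ]] [[411.89970302   0.         323.78980011]
 [  0.         411.89970302 194.15183897]
 [  0.           0.           1.        ]]
0.055 [514  66   5  19  27] [ 0.825 -0.543  0.059] ((0.8240782022476196, -0.5428324341773987), (0.052441831678152084, 0.0038448432460427284), 7.871284008026123)
0.055 [303 139  35   8 143] [0.639 0.027 0.06 ] ((0.6415456533432007, 0.015559706836938858), (0.09639133512973785, 0.02130747213959694), 88.18347930908203)
0.055 [292 151  11  48 227] [0.534 0.079 0.06 ] ((0.5525704622268677, 0.08020003139972687), (0.023936480283737183, 0.1333547979593277), 85.55123138427734)
0.055 [316 157  86  61 781] [ 0.488 -0.137  0.06 ] ((0.5318485498428345, -0.09142470359802246), (0.2074945867061615, 0.16916018724441528), 76.7126693725586)
0.055 [624 233  
[... 2756 characters left out ...]
81824), (0.03316435590386391, 0.11906206607818604), 62.65939712524414)
0.14 [511  58   5  10  31] [ 0.824 -0.496  0.147] ((0.8239818215370178, -0.4962385296821594), (0.019076252356171608, 0.007493510842323303), 4.436873435974121)
0.14 [478  62  11   7  34] [ 0.819 -0.418  0.147] ((0.8179119229316711, -0.4188266694545746), (0.025882424786686897, 0.0059490143321454525), 64.83517456054688)
0.14 [104  64  30  42 497] [0.793 0.553 0.145] ((0.7943155765533447, 0.5545535683631897), (0.03436801955103874, 0.11889895796775818), 62.71038818359375)
0.14 [338 168  17   7 112] [ 0.545 -0.054  0.15 ] ((0.5452860593795776, -0.0539354532957077), (0.04127093404531479, 0.015618977136909962), 88.89501190185547)
```

View pics/top.png

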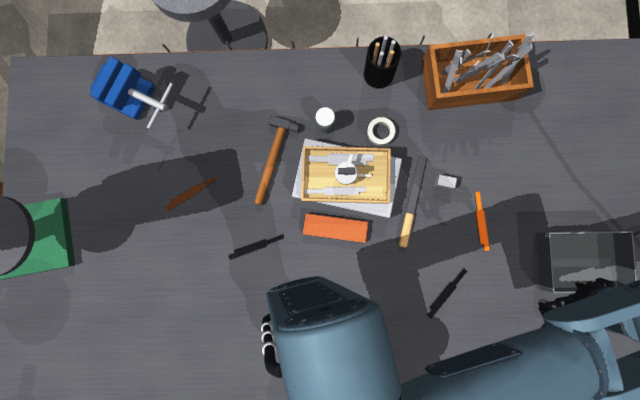

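Run:
```python
from h import *
c=vision.camera('top');p=cloud(c)
cv2.imwrite('pics/crop.png',cv2.resize(c['color'][135:225,285:410,::-1],None,fx=6,fy=6,interpolation=cv2.INTER_CUBIC))
ctr=np.array([.5455,-.054]);d=p[...,:2]-ctr;r=np.hypot(d[...,0],d[...,1]);z=p[...,2]
m=(z>.1)&(z<.118)&(r>.034)&(r<.06)
v,u=np.nonzero(m)
for a in np.c_[u,v,(r[m]*1000).astype(int),np.degrees(np.arctan2(d[m][:,1],d[m][:,0])).astype(int),(z[m]*1000).astype(int)]: print(*a,end=' | ')
m=(z>.143)&(z<.157)&(r<.04);print(p[m].min(0),p[m].max(0))
m=(z>.108)&(z<.118)&(r<.034);print(p[m].min(0),p[m].max(0))
```

```text
349 154 51 -10 115 | 349 155 49 -11 113 | 350 155 49 -14 115 | 351 155 50 -17 111 | 352 155 51 -20 114 | 349 156 46 -11 113 | 350 156 47 -15 113 | 351 156 47 -18 113 | 352 156 48 -21 114 | 349 157 43 -12 114 | 350 157 44 -15 113 | 351 157 45 -19 110 | 349 158 41 -13 113 | 350 158 42 -16 112 | 351 158 43 -20 112 | 348 159 37 -10 114 | 349 159 39 -14 109 | 350 159 39 -18 113 | 351 159 39 -21 114 | 348 160 35 -10 114 | 349 160 36 -15 111 | 350 160 37 -19 110 | 351 160 37 -23 113 | [ 0.53682987 -0.07466397  0.14386576] [ 0.55355881 -0.03320209  0.15616436]
[ 0.5158627  -0.08176915  0.1080612 ] [ 0.57770144 -0.02266137  0.11797815]
```

View pics/crop.png

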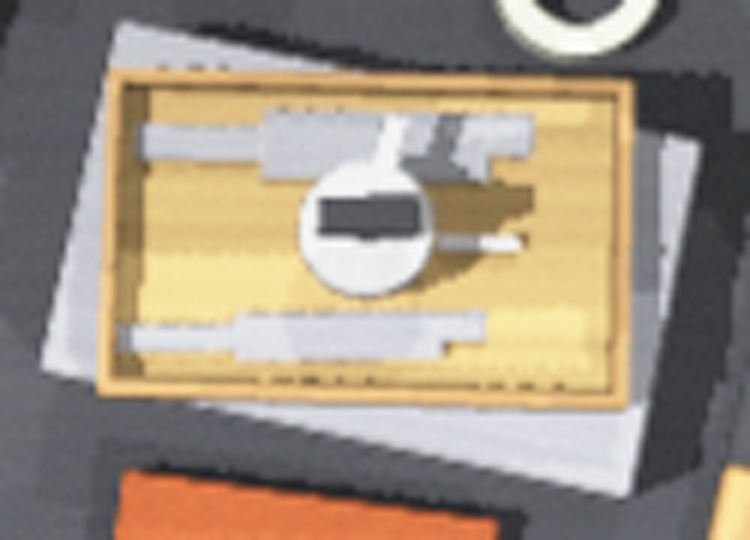

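```bash
cat >> h.py <<'E'
def move(x,y,z,yaw):
    o=readout.get_obs();w=o['eef_rot'];A=R.from_quat([w[1],w[2],w[3],w[0]])
    B=R.from_euler('z',yaw,degrees=True)*R.from_euler('x',180,degrees=True)
    print('t',o['time_s'],'pos',o['eef_pos'].round(4) if hasattr(o['eef_pos'],'round') else o['eef_pos'],'yaw',np.degrees(np.arctan2(*A.as_matrix()[[1,0],0])).round(2),'op',o['opening'],'F',np.round(o['wrist_force'],1))
    print('mm',(A.inv().apply(np.array([x,y,z])-o['eef_pos'])*1000).round(1),'rot',(A.inv()*B).as_rotvec().round(4))
E
python3 -c "
from h import *
move(.5455,-.0535,.22,163)
move(.5455,-.0535,.22,115)"
```

```text
t 0.1 pos [ 0.2406 -0.5217  0.2495] yaw 24.74 op 1.0011483458537604 F [ 0.5 -0.4 -0.8]
mm [ 472.9 -297.6   30.1] rot [-3.0000e-04 -2.1000e-03 -2.4131e+00]
t 0.1 pos [ 0.2406 -0.5217  0.2495] yaw 24.74 op 1.0011483458537604 F [ 0.5 -0.4 -0.8]
mm [ 472.9 -297.6   30.1] rot [-1.0000e-03 -1.5000e-03 -1.5753e+00]
```

Call:
{"op": "play_rows", "data": {"xyz": [[47,-30,0],[95,-60,0],[142,-89,0],[189,-119,0],[236,-149,0],[284,-179,0],[331,-208,10],[378,-238,20],[426,-268,25],[473,-298,30]], "rot": [[0,0,-0.157],[0,0,-0.314],[0,0,-0.471],[0,0,-0.628],[0,0,-0.785],[0,0,-0.942],[0,0,-1.1],[0,0,-1.257],[0,0,-1.414],[0,0,-1.57]], "grip": [1,1,1,1,1,1,1,1,1,1]}}

```text
time_s: 1.35
eef_pos: [0.5461, -0.0518, 0.2198]
eef_rot: [-0.0, 0.537, 0.843, -0.0]
wrist_force: [0.7, -1.3, 1.0]
opening: 0.996
grasp_force: 0.0
```

```bash
python3 -c "
from h import *
move(.5455,-.0535,.2,163)"
```

```text
t 1.35 pos [ 0.5461 -0.0518  0.2198] yaw 115.0 op 0.995645459480033 F [ 0.7 -1.3  1. ]
mm [-1.3 -1.3 19.8] rot [-3.000e-04 -3.000e-04 -8.378e-01]
```

Call:
{"op": "play_rows", "data": {"xyz": [[0,0,0],[-1,-1,0],[-1,-1,0],[-1,-1,0],[-1,-1,0],[-1,-1,0],[-1,-1,0],[-1,-1,0],[-1,-1,0],[-1,-1,0]], "rot": [[0,0,-0.14],[0,0,-0.28],[0,0,-0.42],[0,0,-0.56],[0,0,-0.7],[0,0,-0.838],[0,0,-0.838],[0,0,-0.838],[0,0,-0.838],[0,0,-0.838]], "grip": [1,1,1,1,1,1,1,1,1,1]}}

```text
time_s: 2.6
eef_pos: [0.545, -0.0549, 0.2203]
eef_rot: [-0.0, 0.151, 0.989, -0.0]
wrist_force: [-0.7, -0.8, -0.5]
opening: 1.0
grasp_force: 0.0
```

```bash
cat >> h.py <<'E'
def wcloud():
    o=readout.get_obs();w=o['eef_rot'];A=R.from_quat([w[1],w[2],w[3],w[0]])
    c=vision.camera('wrist');K=c['camera_matrix'];d=c['depth'];v,u=np.mgrid[:400,:640]
    x=(u-K[0,2])/K[0,0];y=(v-K[1,2])/K[1,1];th=np.hypot(x,y);s=np.tan(np.minimum(th,1.5))/np.maximum(th,1e-9)
    p=np.stack([x*s*d,y*s*d,d],-1);H=c['hand_eye'];p=p@H[:3,:3].T+H[:3,3]
    p=p@A.as_matrix().T+o['eef_pos'];p[d<=0]=np.nan
    return c,p
def look(n):
    c,p=wcloud();save(c,n);z=p[...,2]
    for lo,hi in [(.143,.157),(.107,.118),(.08,.09)]:
        d=np.hypot(p[...,0]-.5455,p[...,1]+.0535)
        m=(z>lo)&(z<hi)&(d<(.033 if lo>.1 else .2));q=p[m]
        if len(q)>20:print(lo,len(q),np.percentile(q,1,0).round(4),np.percentile(q,99,0).round(4),cv2.minAreaRect(q[:,:2].astype(np.float32)))
E
python3 -c "
from h import *
move(.5455,-.0535,.104,163)
look('w1.png')"
```

```text
t 2.6 pos [ 0.545  -0.0549  0.2203] yaw 162.67 op 0.9998403601740824 F [-0.7 -0.8 -0.5]
mm [ -0.    1.5 116.3] rot [-0.     -0.     -0.0058]
0.143 1543 [ 0.5374 -0.0749  0.1436] [ 0.5537 -0.0326  0.1509] ((0.5460475087165833, -0.053957872092723846), (0.04423525184392929, 0.016837283968925476), 87.59779357910156)
0.107 2634 [ 0.5168 -0.0825  0.1082] [ 0.5754 -0.0249  0.1154] ((0.5452743768692017, -0.052862633019685745), (0.062110673636198044, 0.05959666520357132), 34.95335006713867)
0.08 6453 [ 0.468  -0.1728  0.0803] [0.7228 0.0671 0.0872] ((0.6003657579421997, -0.056608617305755615), (0.24133874475955963, 0.2593265771865845), 87.23253631591797)
```

View pics/w1.png

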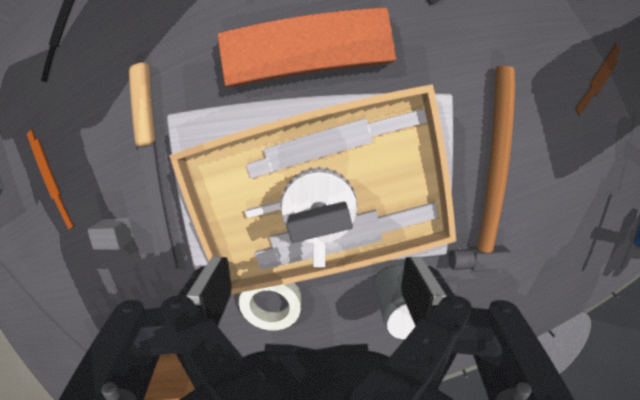

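Call:
{"op": "play_rows", "data": {"xyz": [[0,1,15],[0,1,30],[0,1,45],[0,1,60],[0,1,75],[0,1,88],[0,1,99],[0,1,108],[0,1,114],[0,1,116]], "rot": [[0,0,0],[0,0,0],[0,0,0],[0,0,0],[0,0,0],[0,0,0],[0,0,0],[0,0,0],[0,0,0],[0,0,0]], "grip": [1,1,1,1,1,1,1,1,1,1]}}

```text
time_s: 3.9
eef_pos: [0.5453, -0.054, 0.104]
eef_rot: [-0.0, 0.15, 0.989, 0.0]
wrist_force: [-0.4, -0.1, 0.6]
opening: 0.999
grasp_force: 0.0
```

```bash
python3 -c "
from h import *
move(.5458,-.0537,.104,163)"
```

```text
t 3.9 pos [ 0.5453 -0.054   0.104 ] yaw 162.71 op 0.9991495317993014 F [-0.4 -0.1  0.6]
mm [-0.4  0.4 -0. ] rot [ 0.     -0.0003 -0.0051]
```

Close on the collar.

Call:
{"op": "play_rows", "data": {"xyz": [[0,0,0],[0,0,0],[0,0,0],[0,0,0],[0,0,0],[0,0,0],[0,0,0],[0,0,0],[0,0,0],[0,0,0]], "rot": [[0,0,0],[0,0,0],[0,0,0],[0,0,0],[0,0,0],[0,0,0],[0,0,0],[0,0,0],[0,0,0],[0,0,0]], "grip": [0.9,0.85,0.8,0.75,0.72,0.7,0.68,0.66,0.64,0.6]}}

```text
time_s: 5.15
eef_pos: [0.5458, -0.0531, 0.1052]
eef_rot: [0.0, 0.15, 0.989, 0.001]
wrist_force: [-0.5, 5.3, 7.7]
opening: 0.68
grasp_force: 62.6
```

Call:
{"op": "play_rows", "data": {"xyz": [[0,0,0],[0,0,0],[0,0,0],[0,0,0],[0,0,0],[0,0,0],[0,0,0],[0,0,0],[0,0,0],[0,0,0]], "rot": [[0,0,0.07],[0,0,0.21],[0,0,0.36],[0,0,0.51],[0,0,0.66],[0,0,0.81],[0,0,0.96],[0,0,1.11],[0,0,1.25],[0,0,1.34]], "grip": [0.6,0.6,0.6,0.6,0.6,0.6,0.6,0.6,0.6,0.6]}}

```text
time_s: 6.4
eef_pos: [0.5464, -0.0528, 0.1053]
eef_rot: [0.0, 0.733, 0.68, 0.001]
wrist_force: [0.7, 8.0, 6.0]
opening: 0.685
grasp_force: 62.8
```

```bash
python3 -c "
from h import *
move(.5458,-.0537,.104,86)
print(readout.get_obs()['torque'])
look('w2.png')"
```

```text
t 6.4 pos [ 0.5464 -0.0528  0.1053] yaw 85.75 op 0.6853214869620521 F [0.7 8.  6. ]
mm [-0.9 -0.5  1.3] rot [ 0.0023 -0.0017 -0.0044]
[ 1.09198407 -0.28733527  0.08467016]
0.143 3449 [ 0.517  -0.053   0.1432] [ 0.5758 -0.0315  0.1566] ((0.5464029312133789, -0.042741626501083374), (0.023536067456007004, 0.061615217477083206), 86.69664764404297)
0.107 9328 [ 0.5169 -0.0767  0.1078] [ 0.5759 -0.0243  0.1165] ((0.545289158821106, -0.051382798701524734), (0.05785410478711128, 0.062310174107551575), 83.83870697021484)
0.08 15841 [ 0.4711 -0.1418  0.0803] [0.7292 0.0673 0.0871] ((0.6015412211418152, -0.047586068511009216), (0.22273723781108856, 0.26230570673942566), 87.02164459228516)
```

View pics/w2.png

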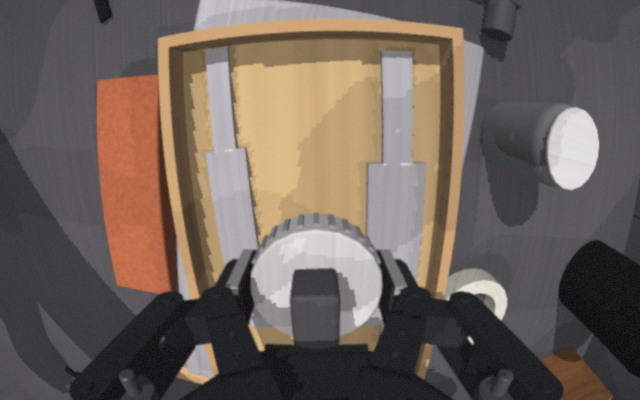

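Call:
{"op": "play_rows", "data": {"xyz": [[0,0,0],[0,0,0],[0,0,0],[0,0,0],[0,0,-10],[0,0,-25],[0,0,-45],[0,0,-65],[0,0,-85],[0,0,-95]], "rot": [[0,0,0],[0,0,0],[0,0,0],[0,0,0],[0,0,0],[0,0,0],[0,0,0],[0,0,0],[0,0,0],[0,0,0]], "grip": [0.75,0.85,0.95,1,1,1,1,1,1,1]}}

```text
time_s: 7.7
eef_pos: [0.5462, -0.0543, 0.2017]
eef_rot: [0.001, 0.732, 0.682, 0.001]
wrist_force: [0.3, 0.6, 0.0]
opening: 1.001
grasp_force: 0.0
```

Run:
```python
from h import *
move(.5458,-.0537,.138,87.5)
look('w3.png')
c=vision.camera('top');p=cloud(c);cv2.imwrite('pics/crop2.png',cv2.resize(c['color'][135:225,285:410,::-1],None,fx=6,fy=6))
c,p=wcloud();z=p[...,2]
for lo,hi,b in [(.106,.115,.036),(.071,.082,.036)]:
    d=p[...,:2]-[.546,-.0535];r=np.hypot(d[...,0],d[...,1]);m=(z>lo)&(z<hi)&(r>b)&(r<.055)&(abs(d[...,0])<.03)
    a=np.degrees(np.arctan2(d[m][:,1],d[m][:,0]));print(m.sum(),np.percentile(a,[2,25,50,75,98]),r[m].max())
```

```text
t 7.7 pos [ 0.5462 -0.0543  0.2017] yaw 85.94 op 1.001032256236166 F [0.3 0.6 0. ]
mm [ 0.6 -0.7 63.7] rot [ 0.0032  0.0008 -0.0273]
0.143 1724 [ 0.5379 -0.075   0.1451] [ 0.5545 -0.0323  0.1509] ((0.5459665656089783, -0.05408623069524765), (0.04425864294171333, 0.015971729531884193), 86.67071533203125)
0.107 3594 [ 0.5176 -0.0787  0.1084] [ 0.5749 -0.0249  0.1151] ((0.5460847616195679, -0.052548982203006744), (0.061662718653678894, 0.05870664119720459), 0.278239369392395)
0.08 9316 [ 0.4689 -0.1745  0.0803] [0.7298 0.0664 0.0871] ((0.6012260913848877, -0.05744996666908264), (0.24212463200092316, 0.26199325919151306), 87.43680572509766)
132 [-100.03104011  -97.15272644  -94.23837462  -91.225203    -88.34326312] 0.05240270075179615
50 [-58.4050078  -56.0782019  -52.711918    38.46131438  51.81754013] 0.054880347577026
```

View pics/w3.png

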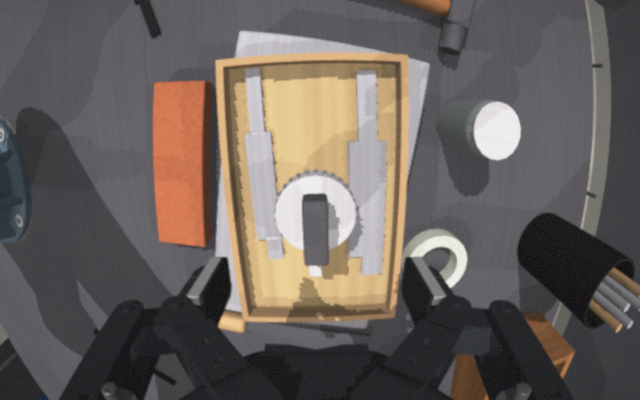

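Call:
{"op": "play_rows", "data": {"xyz": [[0,0,8],[0,0,20],[0,0,32],[0,0,44],[0,0,54],[0,0,60],[0,0,62],[0,0,62],[0,0,62],[0,0,62]], "rot": [[0.001,0,0],[0.002,0,-0.02],[0.002,0,-0.02],[0.002,0,-0.02],[0.002,0,-0.02],[0.002,0,-0.02],[0.002,0,-0.02],[0.002,0,-0.02],[0.002,0,-0.02],[0.002,0,-0.02]], "grip": [0.9,0.8,0.7,0.6,0.6,0.6,0.6,0.5,0.45,0.4]}}

```text
time_s: 9.1
eef_pos: [0.5456, -0.0541, 0.1377]
eef_rot: [-0.0, 0.725, 0.689, -0.0]
wrist_force: [-1.0, -0.3, -0.7]
opening: 0.4
grasp_force: 0.0
```

Call:
{"op": "play_rows", "data": {"xyz": [[0,0,0],[0,0,0],[0,0,0],[0,0,0],[0,0,0],[0,0,0],[0,0,0],[0,0,0],[0,0,0],[0,0,0]], "rot": [[0,0,0],[0,0,0],[0,0,0],[0,0,0],[0,0,0],[0,0,0],[0,0,0],[0,0,0],[0,0,0],[0,0,0]], "grip": [0.35,0.3,0.25,0.2,0.17,0.14,0.1,0.05,0,0]}}

```text
time_s: 10.35
eef_pos: [0.5457, -0.0541, 0.1375]
eef_rot: [-0.0, 0.725, 0.689, -0.0]
wrist_force: [4.8, 0.0, 1.7]
opening: 0.176
grasp_force: 59.1
```

Call:
{"op": "play_rows", "data": {"xyz": [[0,0,-1],[0,0,-3],[0,0,-6],[0,0,-11],[0,0,-17],[0,0,-24],[0,0,-31],[0,0,-38],[0,0,-45],[0,0,-52]], "rot": [[0,0,0],[0,0,0],[0,0,0],[0,0,0],[0,0,0],[0,0,0],[0,0,0],[0,0,0],[0,0,0],[0,0,0]], "grip": [0,0,0,0,0,0,0,0,0,0]}}

```text
time_s: 11.6
eef_pos: [0.5454, -0.054, 0.1898]
eef_rot: [-0.001, 0.725, 0.689, -0.001]
wrist_force: [0.3, 0.0, -9.1]
opening: 0.178
grasp_force: 58.6
```

Call:
{"op": "play_rows", "data": {"xyz": [[0,0,-8],[0,0,-16],[0,0,-24],[0,0,-32],[0,0,-40],[0,0,-48],[0,0,-56],[0,0,-62],[0,0,-66],[0,0,-68]], "rot": [[0,0,0],[0,0,0],[0,0,0],[0,0,0],[0,0,0],[0,0,0],[0,0,0],[0,0,0],[0,0,0],[0,0,0]], "grip": [0,0,0,0,0,0,0,0,0,0]}}

```text
time_s: 12.85
eef_pos: [0.5456, -0.054, 0.2575]
eef_rot: [-0.001, 0.725, 0.689, -0.001]
wrist_force: [-0.2, 0.7, -7.6]
opening: 0.179
grasp_force: 58.6
```

Call:
{"op": "play_rows", "data": {"xyz": [[0,0,0],[0,0,0],[0,0,0],[0,0,0],[0,0,0],[0,0,0],[0,0,0],[0,0,0],[0,0,0],[0,0,0]], "rot": [[0,0,0],[0,0,0],[0,0,0],[0,0,0],[0,0,0],[0,0,0],[0,0,0],[0,0,0],[0,0,0],[0,0,0]], "grip": [0,0,0,0,0,0,0,0,0,0]}}

```text
time_s: 14.1
eef_pos: [0.5456, -0.054, 0.2573]
eef_rot: [-0.001, 0.725, 0.689, -0.001]
wrist_force: [-0.8, 1.0, -8.3]
opening: 0.176
grasp_force: 58.6
```

Run:
```python
from h import *
move(.5457,-.0541,.257,87)
o=readout.get_obs();print(o['torque'],o['grasp_force'])
c,p=wcloud();cv2.imwrite('pics/w4.png',c['color'][:,:,::-1])
z=p[...,2];d=p[...,:2]-[.5457,-.0541];m=(z>.17)&(z<.215)&(abs(d[...,0])<.08)&(abs(d[...,1])<.13)
q=p[m];print(m.sum(),z[m].min(),z[m].max())
for s,t in[((d[...,0]<-.069),'x-'),((d[...,0]>.069),'x+'),((d[...,1]>.114),'y+')]:
    k=m&s&(z>.19);print(t,k.sum(),np.median(z[k]) if k.any() else 0)
c=vision.camera('scene');cv2.imwrite('pics/s4.png',c['color'][:,:,::-1])
```

```text
t 14.1 pos [ 0.5456 -0.054   0.2573] yaw 87.08 op 0.17613326841516572 F [-0.8  1.  -8.3]
mm [-0.1  0.1  0.3] rot [-0.002  -0.      0.0013]
[-0.07075528 -0.02194669  0.01193406] 58.598620891571045
53405 0.18442931619150627 0.21494070990460856
x- 1889 0.20526428683634423
x+ 3673 0.20469223806815834
y+ 2662 0.20510769059248457
```

View pics/w4.png

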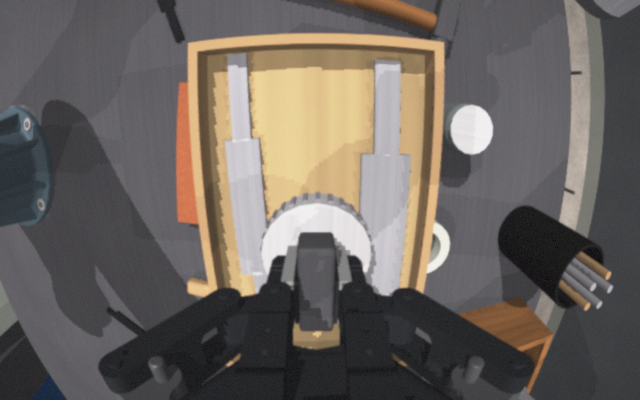

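View pics/s4.png

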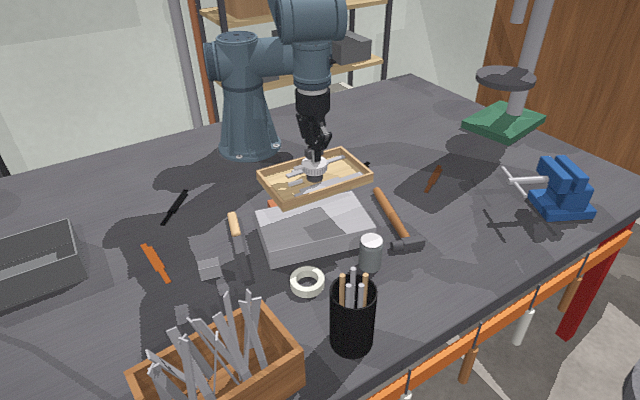

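The tray hangs level about 12 cm above the block, with both blanks inside. The bystanders look undisturbed, and the tab was over the mark before the lift.

```bash
python3 -c "
from bench import ctrl
print(ctrl.hand_in())"
```

```text
the job is handed in; nothing more can be done
None
```

I turned the collar until its tab was over the locked mark, then lifted the tray by its T-handle; I handed in with it held level about 12 cm above the block and both blanks inside, but the hand-in gave no verdict.

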